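Shut the vent on the orange starter tub

ROBOT

A 7-joint arm with a two-finger parallel gripper is mounted at the origin on the work surface. World frame = base frame: x ahead of the robot, y to its left, z up, the work surface at z = 0. Lengths are in m, angles in rad, forces in N, time in s.
With the tool pointing down it reaches from about 0.4 to 0.85 m from the base axis. Payload 10.4 kg.
Tool frame: the origin (TCP) lies midway between the tips of the shut fingers; the grasp point (between the pads) lies 19 mm behind it; z points along the fingers, y is the line along which they close (so a half turn about z gives the same grasp; the last joint's range is limited). The gripper opens to 87 mm and grips with 3 to 60 N. Pads are 19 mm wide; open, the fingers measure 117 mm over their backs; the gripper's body (75 mm by 190 mm) begins 51 mm behind the grasp point.
Start: joints at [1.24, 0.332, -0.065, 1.46, 0.022, 1.35, -0.088], TCP at [0.189, -0.596, 0.189] pointing down, gripper open.
Joint ranges: [-2.6, 2.6], [-0.5, 2.12], [-1.47, 1.34], [0.16, 2.42], [-1.27, 4.41], [0.06, 2.06], [-2.6, 2.6]. Speed limits (rad/s): [2.22, 2.22, 2.79, 2.79, 3.14, 3.14, 3.14].

INTERFACE

Orientations are given as a unit quaternion [w, x, y, z].
In Python, from plant import r gives the robot as it stands. The module is installed in compiled form; this text tells all that it offers.
- The arm moves only by the tool step_arm, never from a script. Its argument "steps" is a list of rows, each an object of numbers: "hand": the closure in counts, from 0 (fully open) to 255 (shut); "dx", "dy", "dz": the shift along the tool's x, y, z in cm; "turn": the turn about the tool's z in degrees. A call has 1 to 20 rows; each row is the pose to reach, as a shift and turn from the pose commanded when the call began, along the tool's axes at that moment; what a row does not reach only later rows make up. A row lasts 1/12 s, in which the tool goes at most 41.7 mm and 7.16 degrees, less where a joint would pass 70% of its speed; a pose out of reach is approached as far as the arm can. A call with a gripper value outside its range is refused whole. The fingers move at their own pace and stop on an object; "grip_force" is the grip in N (left out, the last holds). Time passes only in rows, so rows that repeat a pose let the fingers close. It gives the time, the measured TCP pose, the force, the opening and the grip force at its end, in the units of the state.
- r.get_obs(): the state, without advancing time (a new reading comes with each control period).
- r.get_image(name): name is "side" or "top" or "wrist"; returns a dict with "img" (400x640x3 uint8, red, green, blue), "intrinsics" (3x3 intrinsics, pixels), "rvec" (rotation vector, rad) and "tvec" (3), from world to camera coordinates, as OpenCV has them. Camera axes: x right, y down, z forward; pixel columns grow to the right and rows downward; lengths in m; the calibration is good to about 2 mm. A picture is of the moment at which its call begins. There is no depth.
- r.sign_off(): hands the job in; it is judged then, once.
Trained networks look in the newest picture that a camera, given by its name, has taken for a name from the list of things; names that differ only in an ending like _2 or _b are one class to them, and where a whole thing is asked for, a point or a joint stands for the part that bears it (a point fixed in the world has none). Each returns a list of dicts, best first, with "conf" (0 to 1); they miss things now and then, are a little off and sometimes report something else, mostly with a low value. They report only what shows in the picture. A call takes as long as a camera call. They do not tell look-alikes from the thing itself.
- r.find_in(thing, camera): "centre" ([x, y, z] in m, in world coordinates, good to about 4 mm: the middle of the surface that is visible of it).
- r.trace(thing, camera): "pixels" (400x640 bool, what is visible of it).
The state is a dict: "time": time; "qpos": joint angles; "dq": joint speeds; "joint_torque": joint torques, N m; "position": TCP position; "tool_rot": TCP orientation; "force": force on the tool from outside, world axes, zero at the start; "wrist_torque": the same for the moment, N m; "width": opening from 0.0 (shut) to 1.0 (fully open); "gripper_force": force on a finger pad.
Only numpy, scipy, OpenCV 4.12 (cv2) and the standard library are available. Lean on these libraries where they do the work, as an engineer would, in place of code of your own. Each camera call takes 0.05 s, during which the arm holds its last target. There are 200 camera calls.

TASK

Two starter tubs stand on the wine-making bench with the vents in their lids open. Press down on the orange vent slide and push it fully shut so that it covers its mesh opening, leave the blue slide as it is, and do not tip over the measuring cup.

Things in the scene. Friction and masses are not known exactly. Their poses are not given: they have to be found in the camera images.
- orange_top (a point): centre of the top face of the orange vent slide: flat ribbed plate, 80 mm along its travel, 64 mm across, nothing to grip, in an aluminium frame on the lid of a round white tub (240 mm across, fixed, any way round). Top 115 mm above the bench, 1 mm above the frame, 2 mm above the track floor. x axis: the way it shuts, towards the dark mesh opening (50 mm long); z up.
- orange_slide (a joint): travel of the orange slide in m: 0 fully open, 0.070 fully shut against the end stop (it starts between 0 and 0.020; the mesh is wholly covered from 0.057). It moves stiffly, needs about 2 N along x, and stays where it is left. Joint friction does not depend on how hard it is pressed.
- blue_top (a point): centre of the top face of the blue vent slide, the same make, on the second tub; axes likewise. It is to stay as it is.
- cup: clear plastic measuring cup, 74 mm across and 100 mm high, with an orange spoon standing in it up to 145 mm high; stands loose on the bench beyond the tubs. Origin at the centre of its underside, z up.
There are look-alikes about, which are no part of the job. What is meant by the cup is not green, and is the larger of those in its own colour.

How it is judged:
By the outcome, as a careful person would: the job done as asked, in the order asked, and still so for the second after the job is handed in, with the robot touching nothing.
It also fails if it takes over 29 s, if anything falls off the work surface, if the arm or the gripper's body presses on something with over 40 N, if the wrist force passes 120 N, or if a joint passes its speed limit or range.

## Working session

There is one attempt and no reset: what is moved stays moved. The work goes in short steps, Python scripts to look and compute and a tool call to move; the robot and the scene stay as the last step left them, time stands still between calls to the robot, and variables do not carry over. Pictures are saved under pics/ and viewed, at most 10 in all, crops included, and the job is handed in when it is done.

Besides the shell and the picture viewer there is one more tool, called after "Call:" by a JSON object that holds its "name" and its "arguments". step_arm: Moves the arm, as the interface text tells. Its arguments: {"type":"object","properties":{"steps":{"type":"array","items":{"type":"object","properties":{"hand":{"type":"number"},"dx":{"type":"number"},"dy":{"type":"number"},"dz":{"type":"number"},"turn":{"type":"number"}}}},"grip_force":{"type":"number"}},"required":["steps"]}

```bash
mkdir -p pics; python3 - <<'E'
from plant import r
import cv2,numpy as np
for c in ["top","side"]:
    d=r.get_image(c); cv2.imwrite(f"pics/{c}0.png",d["img"][:,:,::-1])
    for t in ["orange_top","blue_top","cup"]:
        print(c,t,[(np.round(k["centre"],3),round(k["conf"],2)) for k in r.find_in(t,c)])
o=r.get_obs();print(o["time"],o["position"],o["tool_rot"],o["force"])
E
```

```text
top orange_top [(array([0.513, 0.216, 0.115]), 0.79)]
top blue_top [(array([ 0.486, -0.222,  0.116]), 0.55)]
top cup [(array([0.747, 0.327, 0.069]), 0.8), (array([ 0.831, -0.141,  0.05 ]), 0.7), (array([ 0.831, -0.008,  0.067]), 0.62)]
side orange_top [(array([0.516, 0.219, 0.114]), 0.65)]
side blue_top [(array([ 0.488, -0.224,  0.116]), 0.95)]
side cup [(array([ 0.809, -0.029,  0.067]), 0.95), (array([0.735, 0.296, 0.07 ]), 0.86), (array([ 0.823, -0.154,  0.052]), 0.65), (array([ 0.491, -0.226,  0.114]), 0.3)]
0.4 [ 0.18935309 -0.59556762  0.18925902] [-7.49381872e-05  9.88175927e-01  1.53324268e-01 -1.75247595e-05] [ 0.071722   -0.3067618  -0.23749106]
```

View pics/top0.png

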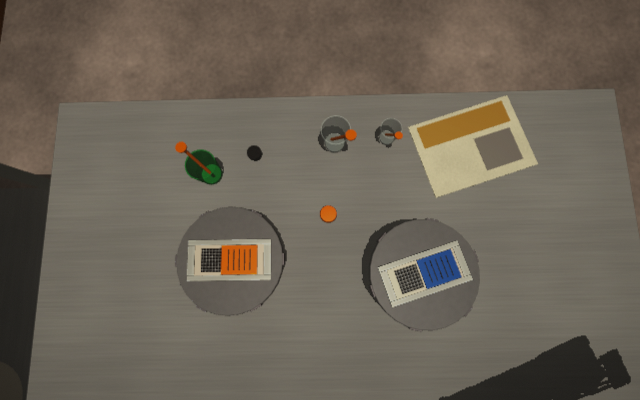

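View pics/side0.png

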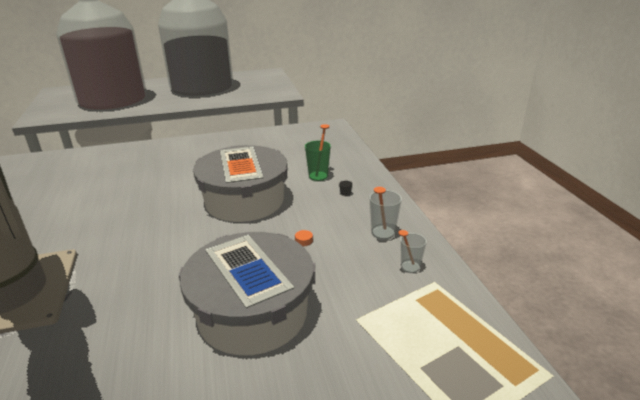

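The top view shows the orange slide at (239,260) with its mesh at (210,260), so it shuts towards image left. The blue slide is at (440,268). There are three cup candidates: green at (204,167), large clear at (336,133) and small clear at (389,132). The cup meant is the large clear one at (336,133): it isn't green and is the larger of the two clear ones. It is well clear of the work.

```bash
cat > h.py <<'E'
from plant import r
import cv2,numpy as np
def pix2w(d,uv,z):
    R=cv2.Rodrigues(np.array(d["rvec"],float))[0];t=np.ravel(d["tvec"])
    n=cv2.undistortPoints(np.array(uv,float).reshape(-1,1,2),d["intrinsics"],None).reshape(-1,2)
    v=np.c_[n,np.ones(len(n))]@R; c=-R.T@t
    return c+v*((z-c[2])/v[:,2])[:,None]
def tool():
    from scipy.spatial.transform import Rotation as Ro
    o=r.get_obs();q=o["tool_rot"]
    return o,Ro.from_quat([q[1],q[2],q[3],q[0]]).as_matrix()
E
python3 - <<'E'
from h import *
d=r.get_image("top")
m=r.trace("orange_top","top")[0]["pixels"]
im=d["img"].astype(int)
v,u=np.nonzero(m);print(m.sum(),u.min(),u.max(),v.min(),v.max())
w=pix2w(d,np.c_[u,v],.115)[:,:2];rect=cv2.minAreaRect(w.astype(np.float32)*1000);print("slide",rect)
b=(im.max(2)<70);b[:235]=0;b[290:]=0;b[:,:195]=0;b[:,226:]=0
v,u=np.nonzero(b);w2=pix2w(d,np.c_[u,v],.113)[:,:2];print("mesh",w2.mean(0),"slide",w.mean(0))
f=(im.min(2)>140);f[:230]=0;f[290:]=0;f[:,:180]=0;f[:,280:]=0
v,u=np.nonzero(f);w3=pix2w(d,np.c_[u,v],.114)[:,:2];print("frame",cv2.minAreaRect(w3.astype(np.float32)*1000))
o,T=tool();D=T.T@(np.array([.513,.216,.16])-o["position"]);print(T.round(3),D*100)
print("via",100*T.T@(np.array([.48,-.1,.2])-o["position"]))
cv2.imwrite("pics/crop.png",cv2.resize(d["img"][110:310,160:420,::-1],None,fx=3,fy=3)[:600,:780])
E
```

```text
1120 220 258 244 274
slide ((514.4021606445312, 217.67884826660156), (83.99950408935547, 65.38530731201172), 89.01310729980469)
mesh [0.51318595 0.28101314] slide [0.51463246 0.21764768]
frame ((513.2198486328125, 240.38526916503906), (183.96978759765625, 86.01747131347656), 89.8344955444336)
[[ 0.953  0.303  0.   ]
 [ 0.303 -0.953 -0.   ]
 [-0.     0.    -1.   ]] [ 55.43604165 -67.53878235   2.93276306]
via [ 42.71505926 -38.42461037  -1.06618645]
```

View pics/crop.png

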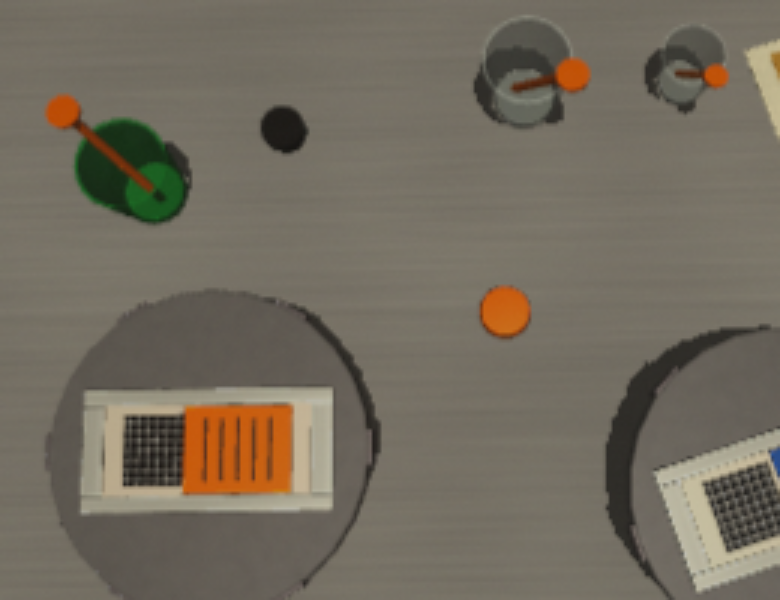

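The crop confirms one orange slide that shuts along world +y, with about 58 mm left to go. The large clear cup with its spoon, at crop (525,70), is well out of the way. I'll move above the slide with the fingers shut.

Call:
{"name": "step_arm", "arguments": {"steps": [{"dx": 42.7,"dy": -38.4,"dz": -1,"turn": 17.6,"hand": 255},{"dx": 42.7,"dy": -38.4,"dz": -1,"turn": 17.6,"hand": 255},{"dx": 42.7,"dy": -38.4,"dz": -1,"turn": 17.6,"hand": 255},{"dx": 42.7,"dy": -38.4,"dz": -1,"turn": 17.6,"hand": 255},{"dx": 42.7,"dy": -38.4,"dz": -1,"turn": 17.6,"hand": 255},{"dx": 42.7,"dy": -38.4,"dz": -1,"turn": 17.6,"hand": 255},{"dx": 42.7,"dy": -38.4,"dz": -1,"turn": 17.6,"hand": 255},{"dx": 42.7,"dy": -38.4,"dz": -1,"turn": 17.6,"hand": 255},{"dx": 42.7,"dy": -38.4,"dz": -1,"turn": 17.6,"hand": 255},{"dx": 42.7,"dy": -38.4,"dz": -1,"turn": 17.6,"hand": 255},{"dx": 42.7,"dy": -38.4,"dz": -1,"turn": 17.6,"hand": 255},{"dx": 42.7,"dy": -38.4,"dz": -1,"turn": 17.6,"hand": 255},{"dx": 55.4,"dy": -67.5,"dz": 2.0,"turn": 17.6,"hand": 255},{"dx": 55.4,"dy": -67.5,"dz": 2.0,"turn": 17.6,"hand": 255},{"dx": 55.4,"dy": -67.5,"dz": 2.0,"turn": 17.6,"hand": 255},{"dx": 55.4,"dy": -67.5,"dz": 2.0,"turn": 17.6,"hand": 255},{"dx": 55.4,"dy": -67.5,"dz": 2.0,"turn": 17.6,"hand": 255},{"dx": 55.4,"dy": -67.5,"dz": 2.0,"turn": 17.6,"hand": 255},{"dx": 55.4,"dy": -67.5,"dz": 2.0,"turn": 17.6,"hand": 255},{"dx": 55.4,"dy": -67.5,"dz": 2.0,"turn": 17.6,"hand": 255}]}}

```text
time: 2.17
position: [0.5031, 0.164, 0.1736]
tool_rot: [0.0, 1.0, -0.0, 0.001]
force: [1.2, 0.3, 0.2]
width: 0.005
gripper_force: 0.0
```

Call:
{"name": "step_arm", "arguments": {"steps": [{"dx": 1,"dy": -4.2,"dz": 3},{"dx": 1,"dy": -4.2,"dz": 4},{"dx": 1,"dy": -4.2,"dz": 4},{"dx": 1,"dy": -4.2,"dz": 4},{"dx": 1,"dy": -4.2,"dz": 4}]}}

```text
validation failed for argument at $.st...
```

```bash
python3 - <<'E'
from h import *
d=r.get_image("wrist");cv2.imwrite("pics/w1.png",d["img"][:,:,::-1])
o=r.get_obs();print(o["position"],o["force"],o["time"])
for t in ["orange_top"]: print([(np.round(k["centre"],3),k["conf"]) for k in r.find_in(t,"wrist")])
E
```

```text
[0.50216765 0.1731492  0.17315269] [-4.77762323  4.35532623 -0.40537833] 2.2167
[(array([0.514, 0.22 , 0.116]), 0.91)]
```

View pics/w1.png

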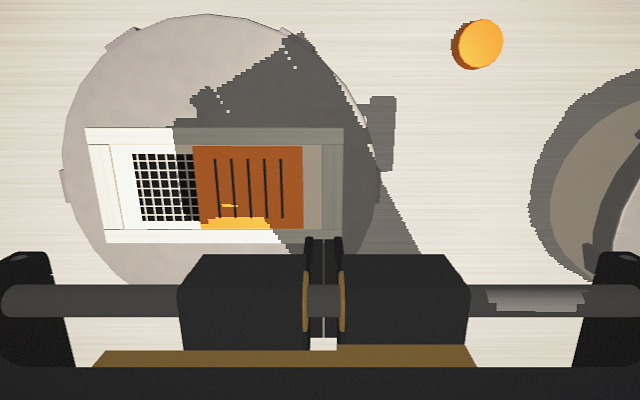

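The wrist view shows the slide at (250,188) and the mesh to its left at (165,188). The last move was refused because its rows left out some fields, so I'll resend it with all of them.

Call:
{"name": "step_arm", "arguments": {"steps": [{"dx": 1,"dy": -4.0,"dz": 3,"turn": 0,"hand": 255},{"dx": 1,"dy": -4.0,"dz": 4,"turn": 0,"hand": 255},{"dx": 1,"dy": -4.0,"dz": 4,"turn": 0,"hand": 255},{"dx": 1,"dy": -4.0,"dz": 4,"turn": 0,"hand": 255},{"dx": 1,"dy": -4.0,"dz": 4,"turn": 0,"hand": 255},{"dx": 1,"dy": -4.0,"dz": 4,"turn": 0,"hand": 255}]}}

```text
time: 2.77
position: [0.5137, 0.2011, 0.1346]
tool_rot: [0.0, 1.0, -0.001, 0.001]
force: [0.0, 1.0, -0.2]
width: 0.0
gripper_force: 0.0
```

Call:
{"name": "step_arm", "arguments": {"steps": [{"dx": 0,"dy": -1.0,"dz": 1.0,"turn": 0,"hand": 255},{"dx": 0,"dy": -1.0,"dz": 1.7,"turn": 0,"hand": 255},{"dx": 0,"dy": -1.0,"dz": 1.9,"turn": 0,"hand": 255},{"dx": 0,"dy": -1.0,"dz": 2.1,"turn": 0,"hand": 255},{"dx": 0,"dy": -1.0,"dz": 2.1,"turn": 0,"hand": 255},{"dx": 0,"dy": -1.0,"dz": 2.1,"turn": 0,"hand": 255},{"dx": 0,"dy": -1.0,"dz": 2.1,"turn": 0,"hand": 255}]}}

```text
time: 3.35
position: [0.5132, 0.212, 0.1128]
tool_rot: [0.0, 1.0, 0.0, 0.0]
force: [-0.5, -0.1, 0.5]
width: 0.007
gripper_force: 0.0
```

Call:
{"name": "step_arm", "arguments": {"steps": [{"dx": 0,"dy": 0,"dz": 0.1,"turn": 0,"hand": 255},{"dx": 0,"dy": 0,"dz": 0.2,"turn": 0,"hand": 255},{"dx": 0,"dy": 0,"dz": 0.2,"turn": 0,"hand": 255},{"dx": 0,"dy": 0,"dz": 0.2,"turn": 0,"hand": 255}]}}

```text
time: 3.68
position: [0.5129, 0.2122, 0.1103]
tool_rot: [0.0, 1.0, 0.0, -0.0]
force: [0.2, 0.0, 0.1]
width: 0.002
gripper_force: 0.0
```

```bash
python3 - <<'E'
from h import *
d=r.get_image("side")
R,_=cv2.Rodrigues(np.array(d["rvec"]));p=r.get_obs()["position"]
print(cv2.projectPoints(np.array([p,[.513,.212,.115]]),d["rvec"],d["tvec"],d["intrinsics"],None)[0].reshape(-1,2), r.get_obs()["force"])
a=cv2.resize(d["img"][110:230,165:325,::-1],None,fx=3.5,fy=3.5)
cv2.imwrite("pics/s1.png",a)
E
```

```text
[[241.20830942 168.34155043]
 [241.08587399 166.71435988]] [-1.03327417 -1.24493231  0.28148237]
```

View pics/s1.png

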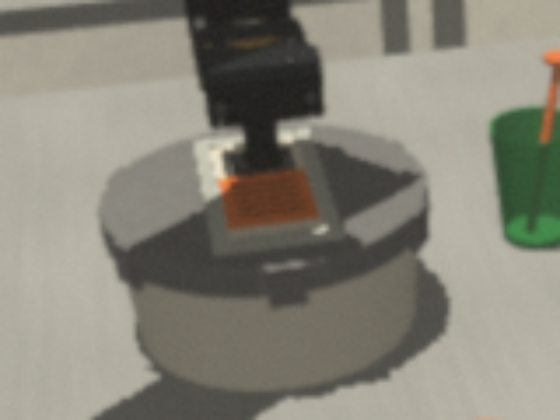

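The side crop shows the fingertip at about crop (270,170), or (242,158) in the full picture. That is 10 px above where the reported TCP projects, and there is no contact. I'll check this in the other views.

```bash
python3 - <<'E'
from h import *
o=r.get_obs();p=np.array(o["position"])
ims=[]
for c in ["wrist","top"]:
    d=r.get_image(c)
    print(c,cv2.projectPoints(np.array([p,[.514,.218,.115]]),d["rvec"],d["tvec"],d["intrinsics"],None)[0].reshape(-1,2))
    ims.append(d["img"][:,:,::-1] if c=="wrist" else cv2.resize(d["img"][200:325,160:360,::-1],(640,400)))
ims=[cv2.resize(i,(480,300)) for i in ims]
cv2.imwrite("pics/wt.png",np.vstack(ims))
d=r.get_image("side");print("side px on z=.115",pix2w(d,[[242,158.5]],.115))
E
```

```text
wrist [[322.54444084 232.39958651]
 [312.64302892 233.66119058]]
top [[241.70457439 259.59464912]
 [238.66345701 259.08454316]]
side px on z=.115 [[0.52076846 0.25869249 0.115     ]]
```

View pics/wt.png

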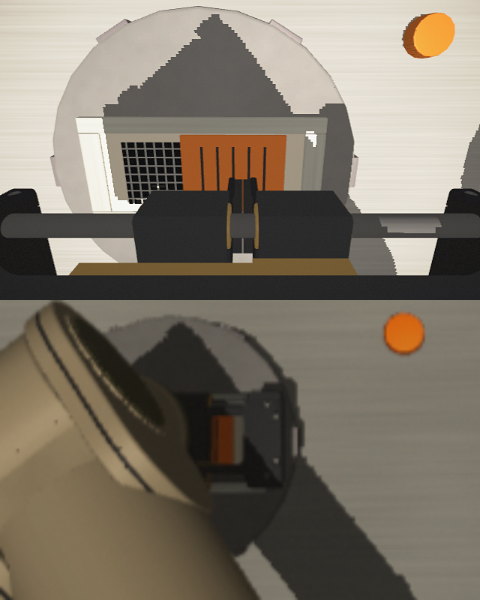

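Both views place the tip above the slide, and the force is still about zero. I'll keep going down slowly and watch the force.

Call:
{"name": "step_arm", "arguments": {"steps": [{"dx": 0,"dy": 0,"dz": 0.1,"turn": 0,"hand": 255},{"dx": 0,"dy": 0,"dz": 0.2,"turn": 0,"hand": 255},{"dx": 0,"dy": 0,"dz": 0.3,"turn": 0,"hand": 255},{"dx": 0,"dy": 0,"dz": 0.4,"turn": 0,"hand": 255},{"dx": 0,"dy": 0,"dz": 0.4,"turn": 0,"hand": 255}]}}

```text
time: 4.3
position: [0.5128, 0.2121, 0.1061]
tool_rot: [0.0, 1.0, 0.0, -0.0]
force: [-0.1, 0.7, 0.7]
width: 0.002
gripper_force: 0.0
```

Call:
{"name": "step_arm", "arguments": {"steps": [{"dx": 0,"dy": 0,"dz": 0.1,"turn": 0,"hand": 255},{"dx": 0,"dy": 0,"dz": 0.2,"turn": 0,"hand": 255},{"dx": 0,"dy": 0,"dz": 0.3,"turn": 0,"hand": 255},{"dx": 0,"dy": 0,"dz": 0.4,"turn": 0,"hand": 255},{"dx": 0,"dy": 0,"dz": 0.4,"turn": 0,"hand": 255}]}}

```text
time: 4.72
position: [0.5128, 0.2121, 0.1021]
tool_rot: [0.0, 1.0, 0.0, -0.0]
force: [0.8, 1.5, 0.8]
width: 0.005
gripper_force: 0.0
```

```bash
python3 - <<'E'
from h import *
o=r.get_obs();p=np.array(o["position"]);print(p,o["force"],o["joint_torque"])
d=r.get_image("wrist")
for h in [0,.01,.02,.03]:
  for e in [0,.01]:
    print(h,e,cv2.projectPoints(np.array([p+[e,0,h]]),d["rvec"],d["tvec"],d["intrinsics"],None)[0].ravel())
a=cv2.resize(d["img"][160:340,200:440,::-1],None,fx=3.3,fy=3.3);cv2.imwrite("pics/w2.png",a)
E
```

```text
[0.51280467 0.21213068 0.10209308] [0.81101909 1.4506478  0.83516019] [-5.67477301e-02 -5.04372990e+01 -8.71829242e+00 -3.59189308e+01
  4.89662890e-02 -1.35923931e-01 -1.48146559e-02]
0 0 [322.55261077 232.35013519]
0 0.01 [322.5231801  216.61903582]
0.01 0 [322.53384236 239.033221  ]
0.01 0.01 [322.50271521 222.63992961]
0.02 0 [322.51319729 246.38454848]
0.02 0.01 [322.48017256 229.27210956]
0.03 0 [322.49037929 254.50961833]
0.03 0.01 [322.45521882 236.61364768]
```

View pics/w2.png

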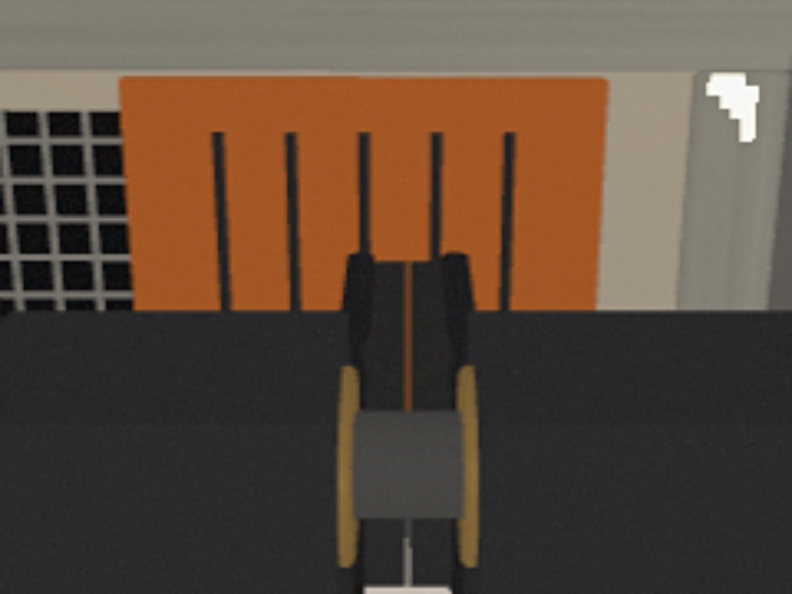

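Wrist and side views agree that the real tip sits about 30 mm behind the reported TCP, so it should still be about 16 mm above the slide. I'll descend 12 mm.

Call:
{"name": "step_arm", "arguments": {"steps": [{"dx": 0,"dy": 0,"dz": 0.3,"turn": 0,"hand": 255},{"dx": 0,"dy": 0,"dz": 0.6,"turn": 0,"hand": 255},{"dx": 0,"dy": 0,"dz": 0.9,"turn": 0,"hand": 255},{"dx": 0,"dy": 0,"dz": 1.1,"turn": 0,"hand": 255},{"dx": 0,"dy": 0,"dz": 1.2,"turn": 0,"hand": 255},{"dx": 0,"dy": 0,"dz": 1.2,"turn": 0,"hand": 255}]}}

```text
time: 5.27
position: [0.5127, 0.2121, 0.09]
tool_rot: [0.0, 1.0, 0.0, -0.0]
force: [0.2, 0.6, 0.2]
width: 0.002
gripper_force: 0.0
```

Call:
{"name": "step_arm", "arguments": {"steps": [{"dx": 0,"dy": 0,"dz": 0.1,"turn": 0,"hand": 255},{"dx": 0,"dy": 0,"dz": 0.2,"turn": 0,"hand": 255},{"dx": 0,"dy": 0,"dz": 0.3,"turn": 0,"hand": 255},{"dx": 0,"dy": 0,"dz": 0.3,"turn": 0,"hand": 255}]}}

```text
time: 5.6
position: [0.5128, 0.2121, 0.0872]
tool_rot: [0.0, 1.0, 0.0, -0.0]
force: [-0.4, 0.0, -0.0]
width: 0.004
gripper_force: 0.0
```

Call:
{"name": "step_arm", "arguments": {"steps": [{"dx": 0,"dy": 0,"dz": 0.1,"turn": 0,"hand": 255},{"dx": 0,"dy": 0,"dz": 0.2,"turn": 0,"hand": 255},{"dx": 0,"dy": 0,"dz": 0.2,"turn": 0,"hand": 255},{"dx": 0,"dy": 0,"dz": 0.2,"turn": 0,"hand": 255}]}}

```text
time: 5.93
position: [0.5129, 0.2121, 0.0853]
tool_rot: [0.0, 1.0, 0.0, -0.0]
force: [0.4, 0.7, -0.5]
width: 0.005
gripper_force: 0.0
```

Call:
{"name": "step_arm", "arguments": {"steps": [{"dx": 0,"dy": 0,"dz": 0.1,"turn": 0,"hand": 255},{"dx": 0,"dy": 0,"dz": 0.2,"turn": 0,"hand": 255},{"dx": 0,"dy": 0,"dz": 0.2,"turn": 0,"hand": 255},{"dx": 0,"dy": 0,"dz": 0.2,"turn": 0,"hand": 255}]}}

```text
time: 6.27
position: [0.5129, 0.2121, 0.0833]
tool_rot: [0.0, 1.0, 0.0, -0.0]
force: [0.5, 0.5, 0.6]
width: 0.009
gripper_force: 0.0
```

Call:
{"name": "step_arm", "arguments": {"steps": [{"dx": 0,"dy": 0,"dz": 0.1,"turn": 0,"hand": 255},{"dx": 0,"dy": 0,"dz": 0.2,"turn": 0,"hand": 255},{"dx": 0,"dy": 0,"dz": 0.2,"turn": 0,"hand": 255},{"dx": 0,"dy": 0,"dz": 0.2,"turn": 0,"hand": 255}]}}

```text
time: 6.6
position: [0.5131, 0.2126, 0.0822]
tool_rot: [-0.0, 1.0, 0.0, 0.0]
force: [-3.2, -1.7, 9.4]
width: 0.003
gripper_force: 4.4
```

Contact at 9.4 N. I'll press a little harder and slide along +y.

Call:
{"name": "step_arm", "arguments": {"steps": [{"dx": 0,"dy": 0,"dz": 0.05,"turn": 0,"hand": 255},{"dx": 0,"dy": -0.3,"dz": 0.05,"turn": 0,"hand": 255},{"dx": 0,"dy": -0.8,"dz": 0.05,"turn": 0,"hand": 255},{"dx": 0,"dy": -1.3,"dz": 0.05,"turn": 0,"hand": 255},{"dx": 0,"dy": -1.8,"dz": 0.05,"turn": 0,"hand": 255},{"dx": 0,"dy": -2.3,"dz": 0.05,"turn": 0,"hand": 255},{"dx": 0,"dy": -2.8,"dz": 0.05,"turn": 0,"hand": 255},{"dx": 0,"dy": -3.0,"dz": 0.05,"turn": 0,"hand": 255}]}}

```text
time: 7.27
position: [0.5132, 0.2435, 0.0822]
tool_rot: [-0.0, 1.0, 0.001, 0.001]
force: [-3.8, -1.6, 12.1]
width: 0.003
gripper_force: 6.4
```

```bash
cat > m.py <<'E'
from h import *
d=r.get_image("wrist");m=r.trace("orange_top","wrist")[0]["pixels"]
v,u=np.nonzero(m);k=v<v.min()+30
for nm,f in(("mesh-side",u[k].min()),("rear",u[k].max())): print(nm,pix2w(d,[[f,v.min()+15]],.115)[0].round(4))
o=r.get_obs();print(o["position"].round(4) if hasattr(o["position"],"round") else o["position"],o["force"],o["time"])
E
python3 m.py
```

```text
mesh-side [0.5394 0.2905 0.115 ]
rear [0.5394 0.21   0.115 ]
[0.5131 0.2437 0.0822] [-2.30891891  0.55951711 11.04412964] 7.3667
```

The slide follows: its centre is now at y = 0.250. I'll push on to the end stop with a small overtravel.

Call:
{"name": "step_arm", "arguments": {"steps": [{"dx": 0,"dy": -0.4,"dz": 0.02,"turn": 0,"hand": 255},{"dx": 0,"dy": -0.9,"dz": 0.02,"turn": 0,"hand": 255},{"dx": 0,"dy": -1.4,"dz": 0.02,"turn": 0,"hand": 255},{"dx": 0,"dy": -1.9,"dz": 0.02,"turn": 0,"hand": 255},{"dx": 0,"dy": -2.3,"dz": 0.02,"turn": 0,"hand": 255},{"dx": 0,"dy": -2.6,"dz": 0.02,"turn": 0,"hand": 255},{"dx": 0,"dy": -2.8,"dz": 0.02,"turn": 0,"hand": 255},{"dx": 0,"dy": -2.9,"dz": 0.02,"turn": 0,"hand": 255},{"dx": 0,"dy": -2.9,"dz": 0.02,"turn": 0,"hand": 255}]}}

```text
time: 8.12
position: [0.5132, 0.2703, 0.0821]
tool_rot: [0.001, 1.0, 0.0, 0.0]
force: [-5.5, -6.7, 17.4]
width: 0.006
gripper_force: 8.7
```

```bash
python3 m.py
```

```text
mesh-side [0.5396 0.3169 0.115 ]
rear [0.5394 0.2369 0.115 ]
[0.5132 0.2703 0.0822] [-5.0341069  -7.20872559 16.71587369] 8.2167
```

Call:
{"name": "step_arm", "arguments": {"steps": [{"dx": 0,"dy": -0.1,"dz": 0,"turn": 0,"hand": 255},{"dx": 0,"dy": -0.2,"dz": 0,"turn": 0,"hand": 255},{"dx": 0,"dy": -0.2,"dz": 0,"turn": 0,"hand": 255},{"dx": 0,"dy": -0.2,"dz": 0,"turn": 0,"hand": 255}]}}

```text
time: 8.55
position: [0.5133, 0.2706, 0.0821]
tool_rot: [0.002, 1.0, -0.001, 0.0]
force: [-6.8, -12.8, 21.2]
width: 0.007
gripper_force: 10.5
```

```bash
python3 m.py
```

```text
mesh-side [0.5393 0.3171 0.115 ]
rear [0.5389 0.2371 0.115 ]
[0.5133 0.2705 0.0821] [ -7.58345686 -12.35916847  21.7750508 ] 8.65
```

The slide is against the stop: the force rose to 12.8 N with no further motion. I'll ease off, lift and back away.

Call:
{"name": "step_arm", "arguments": {"steps": [{"dx": 0,"dy": 0.3,"dz": 0,"turn": 0,"hand": 255},{"dx": 0,"dy": 0.35,"dz": -0.5,"turn": 0,"hand": 255},{"dx": 0,"dy": 0.35,"dz": -2,"turn": 0,"hand": 255},{"dx": 0,"dy": 0.35,"dz": -5,"turn": 0,"hand": 255},{"dx": 0,"dy": 10,"dz": -8,"turn": 0,"hand": 255},{"dx": 0,"dy": 20,"dz": -12,"turn": 0,"hand": 255},{"dx": 0,"dy": 25,"dz": -12,"turn": 0,"hand": 255},{"dx": 0,"dy": 25,"dz": -12,"turn": 0,"hand": 255},{"dx": 0,"dy": 25,"dz": -12,"turn": 0,"hand": 255},{"dx": 0,"dy": 25,"dz": -12,"turn": 0,"hand": 255},{"dx": 0,"dy": 25,"dz": -12,"turn": 0,"hand": 255},{"dx": 0,"dy": 25,"dz": -12,"turn": 0,"hand": 255}]}}

```text
time: 9.65
position: [0.5136, 0.0195, 0.2014]
tool_rot: [0.001, 1.0, -0.003, 0.001]
force: [0.3, -0.2, -0.7]
width: 0.004
gripper_force: 0.0
```

```bash
python3 - <<'E'
from h import *
a=[cv2.resize(r.get_image(c)["img"][:,:,::-1],(480,300)) for c in("top","side")]
cv2.imwrite("pics/end.png",np.vstack(a));o=r.get_obs();print(o["position"],o["force"],o["dq"],o["time"])
print(r.find_in("orange_top","side"))
E
```

```text
[0.51295265 0.02394995 0.20060614] [ 0.08841958  0.22977489 -0.19261347] [-0.02601068  0.00607923 -0.01972839  0.00436181 -0.00120713 -0.00053959
 -0.00176892] 9.75
[{'centre': [0.5079, 0.2649, 0.1129], 'conf': 0.49}]
```

View pics/end.png

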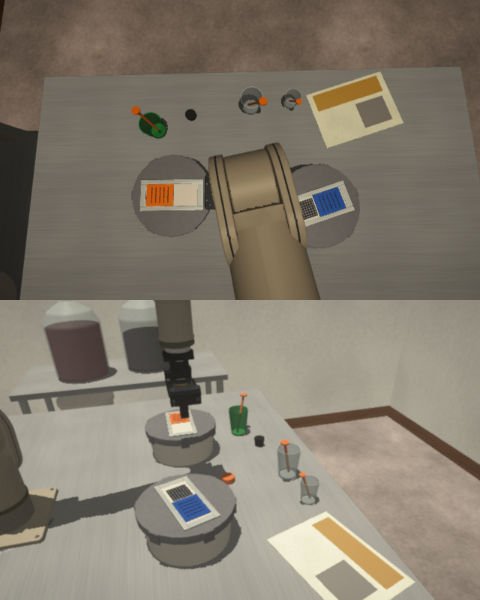

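The orange slide, at (159,195) in the top half, is fully shut with no mesh showing. The blue slide at (330,202) is unchanged, the cup at (252,100) is standing, and the robot is clear of everything.

```bash
python3 -c "
from plant import r
print(r.sign_off())"
```

```text
the job is handed in; nothing more can be done
None
```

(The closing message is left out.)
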